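Open the dice case and show the roll on its sprung platform

TASK

Keep this roll on show in the dice case: lift the case's hinged lid all the way back until it rests on its stop, then move the three dice from the steel tray onto the sprung platform inside the case, lying flat next to one another, each with the same face up as it shows now, so that the platform sinks under them. Leave the lid open on its stop, and do not disturb the cup, the glass jar or the peg board scorekeeper.

Things in the scene. Friction and masses are not known exactly. Their poses are not given: they have to be found in the camera images.
- case: Dark wooden dice case, fixed, 150 (x, front to back) x 180 (y) x 85 mm high, walls 8 mm, 134 x 164 mm inside. Origin: centre of its underside, on the table; the -x side is the front, facing roughly to the robot; it stands left or right of the middle, turned a little. Its lid is hinged along the top of the far (+x) wall, where two steel stop brackets, 22 mm wide, reach 37 mm above the rim.
- lid (a joint): Angle of the case's lid (board 150 x 180 x 10 mm, 240 g): 0 shut, grows as the front edge rises, 1.75 (leaning back just past upright) resting on its stop; front edge then 235 mm above the table. Starts shut or ajar by up to 0.2. The hinge is stiff: the lid stays where it is left, so it must be brought right to its stop; lifting takes about 4 N at the handle.
- lid_handle (a point): Middle of the lid's handle: round steel bar 10 mm thick, 90 mm long, parallel to the hinge, on two end legs, standing on the lid's outer face near its front edge. The bar's axis is 38 mm off that face, 135 mm from the hinge line along the lid and 48 mm square to it. Axes turn with the lid: x along the lid from front edge to hinge, y along the bar, z out of the outer face.
- lid_hinge (a point): Middle of the hinge axis: on the top edge of the case's far wall, 75 mm behind the case's middle, 85 mm above the table. The axis runs along the case's y. Axes as the case's.
- lift_top (a point): Centre of the top face of the sprung platform in the case: a flat aluminium plate 120 mm (x) by 150 mm (y) filling the inside of the case. Empty, its top is 55 mm above the table, 30 mm below the rim. Axes as the case's.
- lift (a joint): How far the platform has sunk, m: 0 empty, 0.016 at its lower stop. A spring (about 150 N/m) carries it straight up and down without tilting; each die sinks it by about 3 to 8 mm, three dice by 13 to 16 mm.
- tray: Steel tray lined with cork, fixed on the table, 220 mm (x) by 240 mm (y), inner floor 4 mm above the table, rim 10 mm high, walls 2 mm. Origin: centre of its underside. It stands on the other side of the middle from the case, turned a little.
- die_a: Die: a matt grey metal cube, 25 mm edge, edges rounded 2 mm, about 100 g (80 to 125 g), white pips, lying in the steel tray. Origin: centre of its underside; z up, x and y square to its side faces. It starts flat, about 4 mm above the table.
- die_b: Die: a matt grey metal cube, 25 mm edge, edges rounded 2 mm, about 100 g (80 to 125 g), white pips, lying in the steel tray. Origin: centre of its underside; z up, x and y square to its side faces. It starts flat, about 4 mm above the table.
- die_c: Die: a matt grey metal cube, 25 mm edge, edges rounded 2 mm, about 100 g (80 to 125 g), white pips, lying in the steel tray. Origin: centre of its underside; z up, x and y square to its side faces. It starts flat, about 4 mm above the table.
- cup: Bystander, loose, not to be disturbed: empty white porcelain cup, 76 mm across, 65 mm high, with a handle, origin at the centre of its underside; stands beyond the case or the tray.
- jar: Bystander, loose, not to be disturbed: glass jar, 78 mm across, 105 mm high with its white press-button lid, origin at the centre of its underside; stands beyond the case or the tray.
- pegboard: Bystander, loose, not to be disturbed: white plastic peg board scorekeeper, 75 x 240 x 18 mm with yellow pegs standing 25 mm above it, origin at the centre of its underside; lies beyond the case and the tray, in the middle.
Mind the look-alikes: they are no part of the job. Leave any turquoise or yellow look-alike of the die_c alone.

How it is judged:
By the outcome, as a careful person would: the job done as asked, in the order asked, and still so for the second after the job is handed in, with the robot touching nothing.
It also fails if it takes over 72 s, if anything falls off the work surface, if the arm or the gripper's body presses on something with over 40 N, if the wrist force passes 120 N, or if a joint passes its speed limit or range.

ROBOT

A 7-joint arm with a two-finger parallel gripper is mounted at the origin on the work surface. World frame = base frame: x ahead of the robot, y to its left, z up, the work surface at z = 0. Lengths are in m, angles in rad, forces in N, time in s.
With the tool pointing down it reaches from about 0.4 to 0.85 m from the base axis. Payload 10.4 kg.
Tool frame: the origin (TCP) lies between the finger pads; the fingertips stand 14 mm ahead of it and the grasp point (between the pads) lies 5 mm behind it; z points along the fingers, y is the line along which they close (so a half turn about z gives the same grasp; the last joint's range is limited). The gripper opens to 87 mm and grips with 3 to 60 N. Pads are 19 mm wide; open, the fingers measure 117 mm over their backs; the gripper's body (75 mm by 190 mm) begins 51 mm behind the grasp point.
Start: joints at [1.199, 0.332, -0.065, 1.46, 0.022, 1.35, -0.088], TCP at [0.214, -0.587, 0.237] pointing down, gripper open.
Joint ranges: [-2.6, 2.6], [-0.5, 2.12], [-1.47, 1.34], [0.16, 2.42], [-1.27, 4.41], [0.06, 2.06], [-2.6, 2.6]. Speed limits (rad/s): [2.22, 2.22, 2.79, 2.79, 3.14, 3.14, 3.14].

INTERFACE

Orientations are given as a unit quaternion [x, y, z, w].
In Python, from bench import * gives the robot as it stands.
- The arm moves only by the tool drive_tool, never from a script. Its argument "deltas" is a list of rows, each a list of 7 numbers: the turn, a rotation vector about the tool's x, y, z in degrees, then the shift along the tool's x, y, z in m, then the closure, from -1 (fully open) to 1 (shut). A call has 1 to 12 rows; each row is the pose to reach, as a shift and turn from the pose commanded when the call began, along the tool's axes at that moment; what a row does not reach only later rows make up. A row lasts 1/10 s, in which the tool goes at most 50 mm and 8.59 degrees, less where a joint would pass 70% of its speed; a pose out of reach is approached as far as the arm can. A call with a gripper value outside its range is refused whole. The fingers move at their own pace and stop on an object; "squeeze" is the grip in N (left out, the last holds). Time passes only in rows, so rows that repeat a pose let the fingers close. It gives the time, the measured TCP pose, the force and the opening at its end, in the units of the state.
- read_state(): the state, without advancing time (a new reading comes with each control period).
- camera(name): name is "scene" or "top" or "wrist"; returns (picture, depth): 420x560x3 uint8, red, green, blue; 420x560 float32, m along the optical axis (not along the pixel's ray), 0 where there is no reading.
- camera_params(name): a dict with "K" (3x3 intrinsics, pixels), "R" (3x3) and "t" (3): a world point X has camera coordinates R X + t; the wrist camera has in their place "mount" (4x4, takes a point from camera to tool coordinates, whose origin is the TCP and whose axes are the flange's). Camera axes: x right, y down, z forward; pixel columns grow to the right and rows downward; lengths in m; the calibration is good to about 2 mm. The wrist camera is an equidistant fisheye: a pixel r from the principal point sees the ray r / f radians off the axis. A picture is of the moment at which its call begins: read the wrist's pose just before it. camera_params takes no time and is no camera call.
- close_job(): hands the job in, once; it reports no verdict.
Trained networks look in the newest picture that a camera, given by its name, has taken for a name from the list of things; names that differ only in an ending like _2 or _b are one class to them, and where a whole thing is asked for, a point or a joint stands for the part that bears it (a point fixed in the world has none). Each returns a list of dicts, best first, with "score" (0 to 1); they miss things now and then, are a little off and sometimes report something else, mostly with a low value. They report only what shows in the picture. A call takes as long as a camera call. They do not tell look-alikes from the thing itself.
- outline_of(label, camera): "pixels" (420x560 bool, what is visible of it) and "location" ([column, row] as shares, 0 to 1, of the picture: columns of its width, rows of its height, amid what is visible of it).
- tip_of(label, camera): "location" ([column, row] as shares, 0 to 1, of the picture: columns of its width, rows of its height: a listed point, or the origin of a listed thing).
The state is a dict: "time": time; "joint_positions": joint angles; "joint_vel": joint speeds; "joint_torque": joint torques, N m; "ee_pos": TCP position; "eef_rot": TCP orientation; "ft_force": force on the tool from outside, world axes, zero at the start; "torque": the same for the moment, N m; "width": finger opening in m.
Only numpy, scipy, OpenCV 4.12 (cv2) and the standard library are available. Lean on these libraries where they do the work, as an engineer would, in place of code of your own. Each camera call takes 0.05 s, during which the arm holds its last target. There are 200 camera calls.

## Working session

There is one attempt and no reset: what is moved stays moved. The work goes in short steps, Python scripts to look and compute and a tool call to move; the robot and the scene stay as the last step left them, time stands still between calls to the robot, and variables do not carry over. Pictures are saved under pics/ and viewed, on a budget of 10 in all, crops included, one or two more only if the job needs it, and the job is handed in when it is done.

Besides the shell and the picture viewer there is one more tool, called after "Emit:" as name(argument=value, ...), one argument or row to a line, values as JSON. drive_tool: Moves the arm, as the interface text tells. Its arguments: {"type":"object","properties":{"deltas":{"type":"array"},"squeeze":{"type":"number"}},"required":["deltas"]}

```bash
mkdir -p pics; ls
cat > h.py <<'E'
from bench import *
import numpy as np, cv2
from scipy.spatial.transform import Rotation as Ro
def save(n,im): cv2.imwrite('pics/'+n,im[:,:,::-1])
def world(cam,dep,mask=None):
    p=camera_params(cam);K=np.array(p['K']);v,u=np.mgrid[:420,:560]
    X=np.stack([(u-K[0,2])/K[0,0]*dep,(v-K[1,2])/K[1,1]*dep,dep],-1)
    return (X-np.array(p['t']))@np.array(p['R'])
E
cat > a.py <<'E'
from h import *
print(read_state())
for c in ['scene','top']:
    im,d=camera(c); save(c+'1.png',im); W=world(c,d); np.savez(c+'1.npz',im=im,d=d,W=W)
    for l in ['case','lid_handle','tray','die_a','cup','jar','pegboard']:
        for r in outline_of(l,c):
            m=r['pixels']&(d>0); 
            if m.sum()==0: continue
            P=W[m]; print(c,l,round(r['score'],2),np.round(np.array(r['location'])*[560,420]),m.sum(),np.median(P,0).round(3),P.min(0).round(3),P.max(0).round(3))
E
python3 a.py
```

```text
pics
{'time': 0.0, 'joint_positions': array([ 1.19936022,  0.33284909, -0.06468508,  1.46092214,  0.02160308,
        1.34988483, -0.08850028]), 'joint_vel': array([-2.35385716e-04,  9.40225429e-04,  1.40681638e-03, -1.16996718e-05,
        3.08058136e-04,  1.00601561e-03,  4.38607890e-05]), 'joint_torque': array([ 1.27605090e-03, -6.23252177e+01,  2.55022093e-02, -3.89885116e+01,
       -6.11910014e-02,  3.99098976e-02,  1.39895819e-04]), 'ee_pos': array([ 0.21349343, -0.58702914,  0.23577727]), 'eef_rot': array([ 9.84826867e-01,  1.73538395e-01, -1.53346439e-04, -6.66562218e-04]), 'ft_force': array([-1.256317  ,  0.24212365, -0.10683217]), 'torque': array([0.01531936, 0.01341962, 0.029617  ]), 'width': 0.08720666476688713}
scene case 0.89 [239. 187.] 5009 [ 0.54  -0.166  0.085] [ 0.231 -0.461 -0.001] [ 0.609 -0.098  0.139]
scene lid_handle 0.59 [238. 175.] 2222 [ 0.503 -0.192  0.095] [ 0.24  -0.44  -0.001] [ 0.603 -0.1    0.139]
scene lid_handle 0.4 [395. 261.] 210 [0.452 0.237 0.024] [0.433 0.218 0.004] [0.461 0.25  0.031]
scene tray 0.68 [371. 268.] 7660 [0.506 0.198 0.004] [ 0.3
[... 874 characters left out ...]
[ 0.376  0.071 -0.005] [0.601 0.31  0.033]
top tray 0.67 [389. 171.] 849 [ 0.718 -0.253  0.017] [ 0.667 -0.286 -0.003] [ 0.753 -0.2    0.068]
top die_a 0.68 [213. 240.] 106 [0.529 0.213 0.028] [0.515 0.2   0.004] [0.542 0.23  0.035]
top die_a 0.53 [203. 274.] 96 [0.446 0.236 0.028] [0.433 0.222 0.004] [0.459 0.253 0.034]
top die_a 0.46 [248. 275.] 85 [0.437 0.127 0.029] [0.424 0.116 0.023] [0.45  0.14  0.034]
top cup 0.66 [390. 170.] 916 [ 0.718 -0.252  0.022] [ 0.662 -0.286 -0.003] [ 0.767 -0.197  0.068]
top jar 0.95 [194. 163.] 982 [0.723 0.251 0.098] [ 0.688  0.218 -0.005] [0.786 0.32  0.109]
top pegboard 0.83 [291. 146.] 2614 [0.774 0.002 0.017] [ 0.73  -0.121 -0.006] [0.825 0.125 0.047]
```

Run:
```python
import cv2
im=cv2.imread('pics/top1.png')
cv2.imwrite('pics/top1c.png',cv2.resize(im[130:340,150:450],None,fx=2.66,fy=2.66,interpolation=cv2.INTER_CUBIC))
```

```text
(no output)
```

View pics/top1c.png

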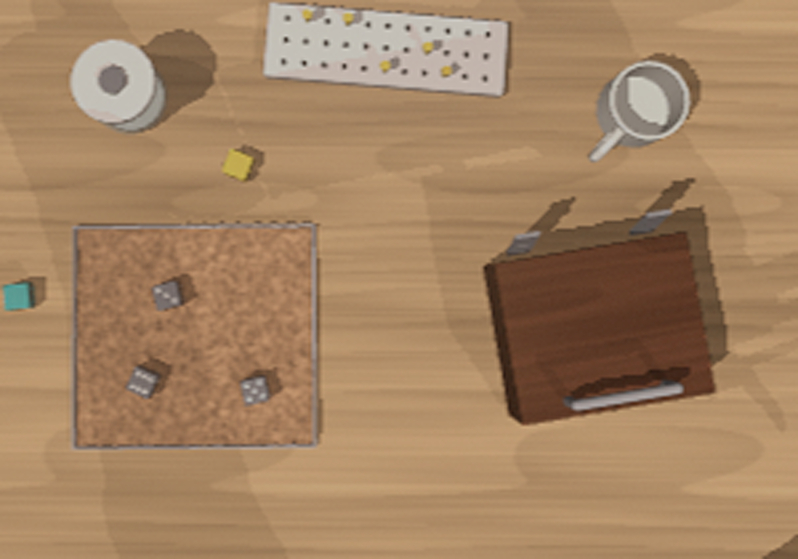

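View pics/scene1.png

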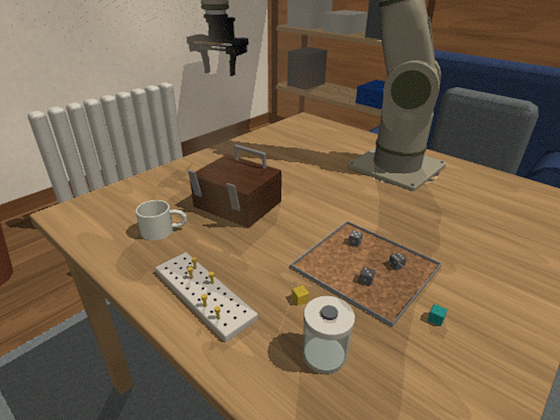

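The top crop shows the dice at about (167,293), (145,381) and (255,388), with the handle bar around (625,397). The yellow and turquoise look-alikes lie outside the tray. Next I fit the case and lid pose.

```bash
cat > b.py <<'E'
from h import *
z=np.load('top1.npz');W=z['W'];im=z['im'].astype(int)
reg=(W[...,1]<-0.06)&(W[...,1]>-.33)&(W[...,0]>.38)&(W[...,0]<.64)
# lid board points
P=W[reg&(W[...,2]>.08)&(W[...,2]<.118)&(im.max(-1)-im.min(-1)>25)]
c=np.median(P,0)
for i in range(5):
    A=np.c_[P[:,:2],np.ones(len(P))];k=np.linalg.lstsq(A,P[:,2],rcond=None)[0];r=P[:,2]-A@k;P=P[abs(r)<max(.004,2*r.std())]
print('plane',k,r.std(),len(P),'slope deg',np.degrees(np.arctan(np.hypot(k[0],k[1]))),'dir',np.degrees(np.arctan2(-k[1],-k[0])))
rc=cv2.minAreaRect(P[:,:2].astype(np.float32));print('lid rect',rc,cv2.boxPoints(rc),P[:,2].min(),P[:,2].max())
H=W[reg&(W[...,2]>.125)]
vx=cv2.fitLine(H[:,:2].astype(np.float32),cv2.DIST_L1,0,.001,.001).ravel()
print('handle',len(H),H.mean(0),H[:,2].max(),'yaw',np.degrees(np.arctan2(vx[1],vx[0])),H.min(0),H.max(0))
S=np.load('scene1.npz')['W'];m=(S[...,1]<-0.06)&(S[...,1]>-.35)&(S[...,0]>.38)&(S[...,0]<.66)&(S[...,2]>.122)
Q=S[m];vx=cv2.fitLine(Q[:,:2].astype(np.float32),cv2.DIST_L1,0,.001,.001).ravel();print('scene handle',len(Q),Q.mean(0),Q.min(0),Q.max(0),np.degrees(np.arctan2(vx[1],vx[0])))
for c in ['scene','top']:
    camera(c)
    for l in ['lid_handle','lid_hinge','case']: print(c,l,[(round(r['score'],2),np.round(np.array(r['location'])*[560,420],1)) for r in tip_of(l,c)])
    p=camera_params(c);print(np.round(p['K'],1).tolist(),np.round(p['R'],4).tolist(),np.round(p['t'],4).tolist())
print(camera_params('wrist'))
E
python3 b.py
```

```text
plane [-0.00157828  0.00049906  0.09548127] 0.0017721755475537076 4131 slope deg 0.09484175527375344 dir -17.547044378365754
lid rect ((0.5099804401397705, -0.1965014934539795), (0.16550858318805695, 0.1804344356060028), 9.69593334197998) [[ 0.41321394 -0.12151042]
 [ 0.44360262 -0.29936746]
 [ 0.6067469  -0.27149257]
 [ 0.57635826 -0.09363553]] 0.09048649046193404 0.09865401499371343
handle 182 [ 0.44364448 -0.20638053  0.13627725] 0.1408825415182638 yaw -80.40164 [ 0.43118004 -0.25613749  0.12881005] [ 0.45500048 -0.15921491  0.14088254]
scene handle 148 [ 0.45410761 -0.20584266  0.13348651] [ 0.43432889 -0.25871226  0.12205533] [ 0.60863297 -0.11536391  0.13926731] -80.03328
scene lid_handle [(0.68, array([250.4, 150.3])), (0.2, array([239.8, 206. ]))]
scene lid_hinge [(0.85, array([216.9, 184.2]))]
scene case [(0.87, array([236.6, 203.2]))]
[[387.4, 0.0, 280.0], [0.0, 387.4, 213.9], [0.0, 0.0, 1.0]] [[-0.6706, 0.7417, 0.0126], [0.4022, 0.3778, -0.834], [-0.6233, -0.5542, -0.5517]] [0.3712, -0.1546, 1.2381]
top lid_handle [(0.88, array([382.2, 280.5]))]
top lid_hinge [(0.59, array([373.1, 221.8]))]
top case [(0.58, array([367.4, 252. ])), (0.35, array([291.4, 149.2]))]
[[443.5, 0.0, 279.0], [0.0, 443.5, 211.4], [0.0, 0.0, 1.0]] [[0.0059, -1.0, 0.0023], [-0.9981, -0.006, -0.0613], [0.0613, -0.0019, -0.9981]] [0.0367, 0.6074, 1.1437]
{'K': array([[325.1922621 ,   0.        , 278.73136078],
       [  0.        , 325.1922621 , 208.98868911],
       [  0.        ,   0.        ,   1.        ]]), 'mount': array([[-2.41891141e-04, -9.70320291e-01, -2.41823229e-01,
         6.55955747e-02],
       [ 9.99999928e-01, -3.05026415e-04,  2.23643510e-04,
         2.20320970e-04],
       [-2.90768308e-04, -2.41823158e-01,  9.70320296e-01,
        -1.49379911e-01],
       [ 0.00000000e+00,  0.00000000e+00,  0.00000000e+00,
         1.00000000e+00]])}
```

Emit:
drive_tool(
  deltas=[
    [0,0,-79.7,0.346,-0.28,0,-0.2],
    [0,0,-79.7,0.346,-0.28,0,-0.2],
    [0,0,-79.7,0.346,-0.28,0,-0.2],
    [0,0,-79.7,0.346,-0.28,0,-0.2],
    [0,0,-79.7,0.346,-0.28,0,-0.2],
    [0,0,-79.7,0.346,-0.28,0,-0.2],
    [0,0,-79.7,0.346,-0.28,0,-0.2],
    [0,0,-79.7,0.346,-0.28,0,-0.2],
    [0,0,-79.7,0.346,-0.28,0,-0.2],
    [0,0,-79.7,0.346,-0.28,0,-0.2],
    [0,0,-79.7,0.346,-0.28,0,-0.2],
    [0,0,-79.7,0.346,-0.28,0,-0.2],
  ],
  squeeze=5,
)

```text
time: 2.4
ee_pos: [0.4427, -0.2069, 0.2365]
eef_rot: [0.646, 0.763, -0.0, 0.0]
ft_force: [0.1, -1.0, -0.0]
width: 0.052
```

Emit:
drive_tool(
  deltas=[
    [0,0,0,0,0,0.04,-0.2],
    [0,0,0,0,0,0.08,-0.2],
    [0,0,0,0,0,0.108,-0.2],
    [0,0,0,0,0,0.108,-0.2],
    [0,0,0,0,0,0.108,1],
    [0,0,0,0,0,0.108,1],
    [0,0,0,0,0,0.108,1],
    [0,0,0,0,0,0.108,1],
    [0,0,0,0,0,0.108,1],
    [0,0,0,0,0,0.108,1],
  ],
  squeeze=8,
)

```text
time: 3.4
ee_pos: [0.4432, -0.2061, 0.1288]
eef_rot: [0.645, 0.764, -0.0, 0.0]
ft_force: [0.3, 0.3, 0.8]
width: 0.0123
```

Run:
```python
import numpy as np
r=np.hypot(.135,.048);a=np.arctan2(.048,.135)
for t in np.arange(0,1.85,.12).tolist()+[1.75,1.77]:
    x=-np.cos(a+t)*r+.135; z=np.sin(a+t)*r-.048
    print(round(t,2),'y %.4f z %.4f'%(x,-z))
```

```text
0.0 y 0.0000 z -0.0000
0.12 y 0.0067 z -0.0158
0.24 y 0.0153 z -0.0307
0.36 y 0.0256 z -0.0445
0.48 y 0.0374 z -0.0569
0.6 y 0.0507 z -0.0678
0.72 y 0.0652 z -0.0771
0.84 y 0.0806 z -0.0846
0.96 y 0.0969 z -0.0901
1.08 y 0.1137 z -0.0937
1.2 y 0.1308 z -0.0952
1.32 y 0.1480 z -0.0947
1.44 y 0.1650 z -0.0921
1.56 y 0.1815 z -0.0875
1.68 y 0.1974 z -0.0810
1.8 y 0.2124 z -0.0726
1.75 y 0.2063 z -0.0763
1.77 y 0.2088 z -0.0748
```

Emit:
drive_tool(
  deltas=[
    [0,0,0,0,0,0,1],
    [0,0,0,0,0.003,-0.008,1],
    [0,0,0,0,0.0067,-0.0158,1],
    [0,0,0,0,0.0107,-0.0235,1],
    [0,0,0,0,0.0153,-0.0307,1],
    [0,0,0,0,0.0256,-0.0445,1],
    [0,0,0,0,0.0374,-0.0569,1],
    [0,0,0,0,0.0507,-0.0678,1],
    [0,0,0,0,0.0652,-0.0771,1],
    [0,0,0,0,0.0652,-0.0771,1],
  ],
  squeeze=15,
)

```text
time: 4.4
ee_pos: [0.5093, -0.1949, 0.2089]
eef_rot: [0.645, 0.764, 0.0, 0.002]
ft_force: [-8.2, 0.2, 15.8]
width: 0.0093
```

Emit:
drive_tool(
  deltas=[
    [0,0,0,0,0,-0.004,1],
    [0,0,0,0,0.0154,-0.0115,1],
    [0,0,0,0,0.0317,-0.017,1],
    [0,0,0,0,0.0485,-0.0205,1],
    [0,0,0,0,0.0656,-0.022,1],
    [0,0,0,0,0.0828,-0.021,1],
    [0,0,0,0,0.0998,-0.0185,1],
    [0,0,0,0,0.0998,-0.0185,1],
  ],
)

```text
time: 5.2
ee_pos: [0.608, -0.1776, 0.2249]
eef_rot: [0.645, 0.765, 0.001, 0.001]
ft_force: [2.4, -1.0, 2.0]
width: 0.0093
```

Emit:
drive_tool(
  deltas=[
    [0,0,0,0,0.0165,0.0046,1],
    [0,0,0,0,0.0324,0.011,1],
    [0,0,0,0,0.0385,0.014,1],
    [0,0,0,0,0.042,0.016,1],
    [0,0,0,0,0.045,0.018,1],
    [0,0,0,0,0.045,0.018,1],
  ],
)

```text
time: 5.8
ee_pos: [0.6467, -0.172, 0.2075]
eef_rot: [0.646, 0.764, -0.003, -0.002]
ft_force: [-20.8, -2.3, 16.0]
width: 0.0095
```

Emit:
drive_tool(
  deltas=[
    [0,0,0,0,0,0,0.4],
    [0,0,0,0,0,0,0.4],
    [0,0,0,0,0,0,0.4],
    [0,0,0,0,0,0,0.4],
    [0,0,0,0,0,-0.02,0.4],
    [0,0,0,0,0,-0.05,0.4],
    [0,0,0,0,0,-0.09,0.4],
    [0,0,0,0,0,-0.13,0.4],
    [0,0,0,0,0,-0.13,0.4],
  ],
)

```text
time: 6.7
ee_pos: [0.6517, -0.1703, 0.3425]
eef_rot: [0.645, 0.764, 0.002, 0.004]
ft_force: [1.4, 0.3, 0.8]
width: 0.0264
```

```bash
cat > c.py <<'E'
from h import *
im,d=camera('scene');save('scene2.png',im);S=world('scene',d)
u=np.array([np.cos(.168),np.sin(.168)]);c0=np.array([.502,-.196])
# lid in case coords: inner face not visible from behind; outer face is
C=np.stack([(S[...,:2]-c0)@u,(S[...,:2]-c0)@np.array([-u[1],u[0]]),S[...,2]],-1)
m=(abs(C[...,1])<.09)&(C[...,2]>.13)&(C[...,2]<.26)&(C[...,0]>.05)&(C[...,0]<.125)
P=C[m];print(len(P))
for z in np.arange(.13,.26,.01):
    q=P[(P[:,2]>=z)&(P[:,2]<z+.01)]
    if len(q): print(round(z,2),len(q),np.median(q[:,0]).round(4),q[:,0].min().round(4),q[:,0].max().round(4))
print(read_state()['ft_force'],read_state()['ee_pos'],read_state()['width'])
E
python3 c.py
```

```text
2196
0.13 199 0.0935 0.0846 0.096
0.14 209 0.0953 0.0865 0.0985
0.15 204 0.0971 0.0874 0.1004
0.16 220 0.0988 0.0899 0.1024
0.17 157 0.1005 0.0914 0.1031
0.18 125 0.1023 0.0934 0.1052
0.19 181 0.1042 0.0969 0.1076
0.2 201 0.1061 0.096 0.1092
0.21 261 0.1083 0.0987 0.125
0.22 266 0.1097 0.1005 0.1192
0.23 173 0.1069 0.0996 0.1137
[-0.06873016  0.40964946  0.09016791] [ 0.65117152 -0.17027556  0.33924553] 0.026190062896845813
```

View pics/scene2.png

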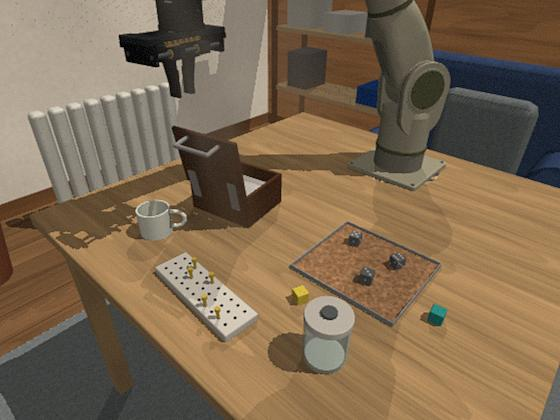

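Emit:
drive_tool(
  deltas=[
    [0,0,0,0.385,-0.118,0,0.1],
    [0,0,0,0.385,-0.118,0,0.1],
    [0,0,0,0.385,-0.118,0,0.1],
    [0,0,0,0.385,-0.118,0,0.1],
    [0,0,0,0.385,-0.118,0,0.1],
    [0,0,0,0.385,-0.118,0,0.1],
    [0,0,0,0.385,-0.118,0,0.1],
    [0,0,0,0.385,-0.118,0.05,0.1],
    [0,0,0,0.385,-0.118,0.09,0.1],
    [0,0,0,0.385,-0.118,0.09,0.1],
    [0,0,0,0.385,-0.118,0.09,0.1],
  ],
)

```text
time: 7.85
ee_pos: [0.4685, 0.1881, 0.2451]
eef_rot: [0.645, 0.764, -0.001, -0.001]
ft_force: [0.8, -0.5, 0.7]
width: 0.0397
```

```bash
cat >> h.py <<'E'
def wrist(name=None):
    s=read_state();im,d=camera('wrist')
    if name: save(name,im)
    p=camera_params('wrist');K=p['K'];v,u=np.mgrid[:420,:560]
    a=(u-K[0,2])/K[0,0];b=(v-K[1,2])/K[1,1];th=np.hypot(a,b)+1e-9
    t=np.tan(th);X=np.stack([a/th*t*d,b/th*t*d,d,np.ones_like(d)],-1)@p['mount'].T
    R=Ro.from_quat(s['eef_rot']).as_matrix()
    return s,im,d,X[...,:3]@R.T+s['ee_pos']
E
cat > d.py <<'E'
from h import *
s,im,d,W=wrist('wrist1.png')
print(s['ee_pos'],s['joint_positions'].round(2),'yaw x',np.degrees(Ro.from_quat(s['eef_rot']).as_matrix()[:2,0]))
m=(d>0)&(W[...,2]>.022)&(W[...,2]<.04)&(W[...,0]>.38)&(W[...,0]<.6)&(W[...,1]>.07)&(W[...,1]<.3)
n,lab,st,ce=cv2.connectedComponentsWithStats(m.astype(np.uint8))
for i in range(1,n):
    if st[i,4]<60: continue
    P=W[lab==i];rc=cv2.minAreaRect(P[:,:2].astype(np.float32));print(st[i,4],ce[i].round(),np.round(rc[0],4),np.round(rc[1],4),round(rc[2],1),P[:,2].mean().round(4))
for r in outline_of('die_a','wrist'): print(round(r['score'],2),np.array(r['location'])*[560,420],np.median(W[r['pixels']],0))
f=W[(d>0)&(abs(W[...,0]-.48)<.06)&(abs(W[...,1]-.18)<.06)];print('floor z',np.median(f[:,2]))
E
python3 d.py
```

```text
[0.46845933 0.18810904 0.24514117] [ 0.25  0.13 -0.78  1.72  0.09  1.33 -0.37] yaw x [-9.63931538 56.47910279]
476 [266. 143.] [0.445  0.2348] [0.0254 0.0243] 65.8 0.03
485 [335. 175.] [0.5289 0.212 ] [0.0243 0.0262] 13.2 0.0298
391 [246. 232.] [0.4376 0.126 ] [0.0242 0.0255] 12.9 0.0296
0.96 [354.704  57.414] [0.5253216  0.35635783 0.02578332]
0.92 [263.088 144.102] [0.44524905 0.23476114 0.03012611]
0.88 [328.888 172.2  ] [0.52662889 0.21454339 0.03002097]
0.76 [246.176 231.   ] [0.43930329 0.13006221 0.02960056]
0.25 [498.68 178.29] [0.70404712 0.25440462 0.09923136]
floor z 0.32665368248229054
```

View pics/wrist1.png

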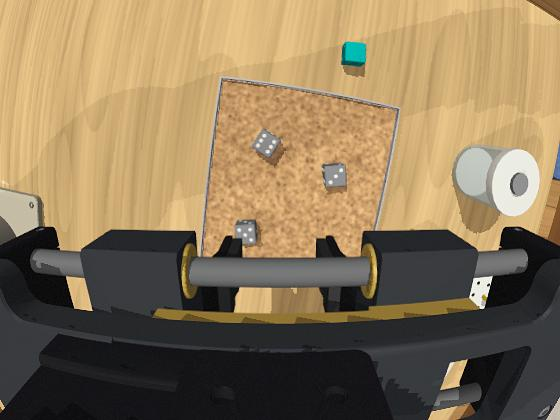

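Emit:
drive_tool(
  deltas=[
    [0,0,8,0.0134,0.0637,0,-0.4],
    [0,0,16,0.0134,0.0637,0,-0.4],
    [0,0,24,0.0134,0.0637,0,-0.4],
    [0,0,32,0.0134,0.0637,0.02,-0.4],
    [0,0,40,0.0134,0.0637,0.04,-0.4],
    [0,0,48,0.0134,0.0637,0.06,-0.4],
    [0,0,56,0.0134,0.0637,0.08,-0.4],
    [0,0,64,0.0134,0.0637,0.1,-0.4],
    [0,0,72,0.0134,0.0637,0.12,-0.4],
    [0,0,80,0.0134,0.0637,0.14,-0.4],
    [0,0,86.5,0.0134,0.0637,0.15,-0.4],
    [0,0,86.5,0.0134,0.0637,0.15,-0.4],
  ],
)

```text
time: 9.15
ee_pos: [0.5308, 0.2116, 0.0963]
eef_rot: [0.994, 0.113, -0.0, 0.0]
ft_force: [0.4, -0.6, 0.2]
width: 0.0609
```

```bash
python3 d.py
```

```text
[0.53080404 0.2115788  0.09630722] [-0.02  0.39 -0.53  1.74  0.22  1.07 -1.97] yaw x [55.84077909 12.83018778]
1287 [277. 225.] [0.5297 0.2122] [0.0256 0.0254] 13.7 0.0297
272 [226. 306.] [0.4563 0.2357] [0.0118 0.026 ] 11.5 0.0275
0.95 [228.48  303.198] [0.45652101 0.23541307 0.02104152]
0.89 [278.488 224.28 ] [0.53249905 0.21290733 0.02981224]
0.69 [ 97.72  182.406] [0.52987577 0.35341629 0.02545513]
0.58 [406.112  76.692] [0.65529295 0.14782721 0.02579175]
floor z 0.02876623630719978
```

Emit:
drive_tool(
  deltas=[
    [0,0,-0.5,-0.001,0,0.04,-0.4],
    [0,0,-0.5,-0.001,0,0.065,-0.4],
    [0,0,-0.5,-0.001,0,0.0745,-0.4],
    [0,0,-0.5,-0.001,0,0.0745,-0.4],
    [0,0,-0.5,-0.001,0,0.0745,1],
    [0,0,-0.5,-0.001,0,0.0745,1],
    [0,0,-0.5,-0.001,0,0.0745,1],
    [0,0,-0.5,-0.001,0,0.0745,1],
    [0,0,-0.5,-0.001,0,0.0745,1],
    [0,0,-0.5,-0.001,0,0.0745,1],
  ],
  squeeze=20,
)

```text
time: 10.25
ee_pos: [0.5287, 0.2127, 0.0219]
eef_rot: [0.993, 0.119, 0.0, 0.0]
ft_force: [-0.7, -0.7, 2.5]
width: 0.0252
```

Emit:
drive_tool(
  deltas=[
    [0,0,0,0,0,-0.03,1],
    [0,0,0,0,0,-0.08,1],
    [0,0,0,0,0,-0.13,1],
    [0,0,4,-0.168,0.387,-0.16,1],
    [0,0,4,-0.168,0.387,-0.16,1],
    [0,0,4,-0.168,0.387,-0.16,1],
    [0,0,4,-0.168,0.387,-0.16,1],
    [0,0,4,-0.168,0.387,-0.16,1],
    [0,0,4,-0.168,0.387,-0.16,1],
    [0,0,4,-0.168,0.387,-0.16,1],
    [0,0,4,-0.168,0.387,-0.16,1],
    [0,0,4,-0.168,0.387,-0.16,1],
  ],
)

```text
time: 11.45
ee_pos: [0.4552, -0.2079, 0.1819]
eef_rot: [0.997, 0.082, -0.0, 0.001]
ft_force: [0.1, 0.8, -1.0]
width: 0.0251
```

```bash
cat > e.py <<'E'
from h import *
import sys
s,im,d,W=wrist(sys.argv[1])
R=Ro.from_quat(s['eef_rot']).as_matrix()
print(s['ee_pos'],s['width'],'yaw x',np.degrees(np.arctan2(R[1,0],R[0,0])))
# rim of case in case coords: inner edges from plate-level points
u=np.array([np.cos(.169),np.sin(.169)]);c0=np.array([.5005,-.196])
C=np.stack([(W[...,:2]-c0)@u,(W[...,:2]-c0)@np.array([-u[1],u[0]]),W[...,2]],-1)
m=(d>0)&(abs(C[...,2]-.085)<.004)&(abs(C[...,0])<.09)&(abs(C[...,1])<.105)
P=C[m]; print('rim pts',len(P),np.median(P[:,2]))
for lo,hi,ax in [(-.09,-.06,0),(.06,.09,0),(-.105,-.075,1),(.075,.105,1)]:
    q=P[(P[:,ax]>lo)&(P[:,ax]<hi)&(abs(P[:,1-ax])<.06)]
    if len(q)>20:
        l=cv2.fitLine(q[:,[1-ax,ax]].astype(np.float32),cv2.DIST_HUBER,0,.001,.001).ravel()
        print(ax,len(q),np.percentile(q[:,ax],[3,50,97]).round(4),'ang',np.degrees(np.arctan(l[1]/l[0])).round(2))
pl=(d>0)&(abs(C[...,0])<.055)&(abs(C[...,1])<.075)&(C[...,2]<.068)&(C[...,2]>.03)
print('plate z',len(C[pl]),np.percentile(C[pl][:,2],[10,50,90]).round(4))
E
python3 e.py wrist2.png
```

```text
[ 0.45515994 -0.20787513  0.18187688] 0.025067870220674856 yaw x 9.387249915244599
rim pts 6802 0.08609748588242452
0 435 [-0.0736 -0.0677 -0.065 ] ang -0.39
0 1863 [0.0681 0.072  0.0765] ang -0.19
1 1718 [-0.0944 -0.0897 -0.0862] ang 0.62
1 1700 [0.077  0.0805 0.0853] ang 0.21
plate z 21174 [0.0553 0.0562 0.0571]
```

View pics/wrist2.png

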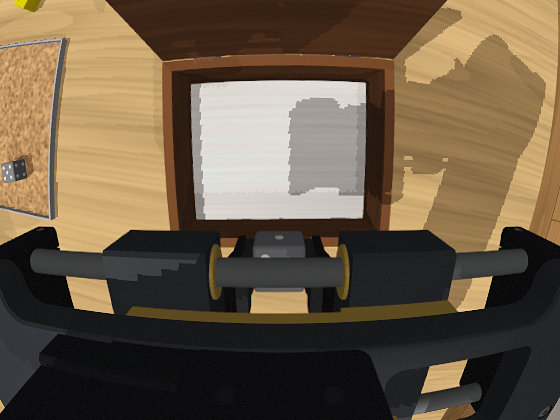

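Emit:
drive_tool(
  deltas=[
    [0,0,0,0.002,0,0,1],
    [0,0,0,0.002,0,0.03,1],
    [0,0,0,0.002,0,0.07,1],
    [0,0,0,0.002,0,0.07,1],
  ],
)

```text
time: 11.9
ee_pos: [0.4562, -0.2, 0.1073]
eef_rot: [0.996, 0.086, -0.004, -0.002]
ft_force: [-0.6, 0.7, -1.1]
width: 0.0248
```

Emit:
drive_tool(
  deltas=[
    [0,0,0,0,0,0.015,1],
    [0,0,0,0,0,0.03,1],
    [0,0,0,0,0,0.037,1],
    [0,0,0,0,0,0.0395,1],
    [0,0,0,0,0,0.0395,1],
    [0,0,0,0,0,0.0395,1],
  ],
)

```text
time: 12.5
ee_pos: [0.4594, -0.2027, 0.0731]
eef_rot: [0.996, 0.085, 0.001, 0.0]
ft_force: [-0.0, 0.4, -2.1]
width: 0.0251
```

Emit:
drive_tool(
  deltas=[
    [0,0,0,0,0,0.004,1],
    [0,0,0,0,0,0.004,1],
    [0,0,0,0,0,0.004,0.1],
    [0,0,0,0,0,0.004,0.1],
    [0,0,0,0,0,0.004,0.1],
    [0,0,0,0,0,-0.02,0.1],
    [0,0,0,0,0,-0.06,0.1],
    [0,0,0,0,0,-0.11,0.1],
    [0,0,0,0,0,-0.11,0.1],
    [0,0,0,0,0,-0.11,0.1],
  ],
)

```text
time: 13.5
ee_pos: [0.4595, -0.203, 0.1833]
eef_rot: [0.996, 0.084, 0.001, 0.001]
ft_force: [-0.4, -0.2, -1.1]
width: 0.0392
```

```bash
cat > f.py <<'E'
from h import *
s,im,d,W=wrist('w.png')
R=Ro.from_quat(s['eef_rot']).as_matrix()
print(s['ee_pos'],s['width'],'yaw x',np.degrees(np.arctan2(R[1,0],R[0,0])))
u=np.array([np.cos(.169),np.sin(.169)]);c0=np.array([.502,-.2002])
C=np.stack([(W[...,:2]-c0)@u,(W[...,:2]-c0)@np.array([-u[1],u[0]]),W[...,2]],-1)
I=(d>0)&(abs(C[...,0])<.058)&(abs(C[...,1])<.074)
pl=I&(C[...,2]<.06)&(C[...,2]>.02);z=np.median(C[pl][:,2]);print('plate z',z.round(4))
m=I&(C[...,2]>z+.018)&(C[...,2]<z+.032)
n,lab,st,ce=cv2.connectedComponentsWithStats(m.astype(np.uint8))
for i in range(1,n):
    if st[i,4]<80: continue
    P=C[lab==i];rc=cv2.minAreaRect(P[:,:2].astype(np.float32));print(st[i,4],ce[i].round(),'uv',np.round(rc[0],4),np.round(rc[1],4),round(rc[2],1),'top-plate',(P[:,2].mean()-z).round(4))
E
python3 f.py
```

```text
[ 0.45951408 -0.20304143  0.18332285] 0.03920120265883063 yaw x 9.67439857387952
plate z 0.0506
912 [278. 209.] uv [-0.0415  0.0045] [0.0246 0.0252] 0.9 top-plate 0.0245
```

Emit:
drive_tool(
  deltas=[
    [0,0,-3.2,0.0337,-0.328,0,-0.4],
    [0,0,-3.2,0.0337,-0.328,0,-0.4],
    [0,0,-3.2,0.0337,-0.328,0,-0.4],
    [0,0,-3.2,0.0337,-0.328,0,-0.4],
    [0,0,-3.2,0.0337,-0.328,0,-0.4],
    [0,0,-3.2,0.0337,-0.328,0,-0.4],
    [0,0,-3.2,0.0337,-0.328,0.04,-0.4],
    [0,0,-3.2,0.0337,-0.328,0.08,-0.4],
    [0,0,-3.2,0.0337,-0.328,0.093,-0.4],
    [0,0,-3.2,0.0337,-0.328,0.093,-0.4],
    [0,0,-3.2,0.0337,-0.328,0.093,-0.4],
    [0,0,-3.2,0.0337,-0.328,0.093,-0.4],
  ],
)

```text
time: 14.75
ee_pos: [0.4381, 0.1259, 0.0907]
eef_rot: [0.994, 0.112, 0.001, 0.0]
ft_force: [-0.2, 0.2, 0.2]
width: 0.0611
```

```bash
python3 d.py
```

```text
[0.43812747 0.12591416 0.09065522] [ 0.19  0.15 -0.6   2.03  0.1   0.98 -1.81] yaw x [55.87096195 12.69739189]
1208 [133. 184.] [0.4451 0.2341] [0.0261 0.0259] 65.2 0.0295
1360 [279. 227.] [0.438  0.1257] [0.0252 0.0253] 13.6 0.0297
0.88 [36.512 67.116] [0.52654308 0.34935958 0.02468388]
0.74 [133.504 179.802] [0.44772169 0.23074963 0.02966585]
0.59 [278.992 226.086] [0.44096088 0.12610027 0.02985392]
floor z 0.1646699129005684
```

Emit:
drive_tool(
  deltas=[
    [0,0,-0.6,0,0,0.04,-0.4],
    [0,0,-0.6,0,0,0.06,-0.4],
    [0,0,-0.6,0,0,0.069,-0.4],
    [0,0,-0.6,0,0,0.069,-0.4],
    [0,0,-0.6,0,0,0.069,1],
    [0,0,-0.6,0,0,0.069,1],
    [0,0,-0.6,0,0,0.069,1],
    [0,0,-0.6,0,0,0.069,1],
    [0,0,-0.6,0,0,0.069,1],
    [0,0,-0.6,0,0,0.069,1],
    [0,0,-0.6,0,0,0.03,1],
    [0,0,-0.6,0,0,-0.01,1],
  ],
  squeeze=20,
)

```text
time: 16.05
ee_pos: [0.4357, 0.1262, 0.0992]
eef_rot: [0.993, 0.118, -0.002, -0.0]
ft_force: [0.9, 0.0, 0.1]
width: 0.0248
```

Emit:
drive_tool(
  deltas=[
    [0,0,0,0,0,-0.04,1],
    [0,0,3.8,-0.025,0.327,-0.08,1],
    [0,0,3.8,-0.025,0.327,-0.08,1],
    [0,0,3.8,-0.025,0.327,-0.08,1],
    [0,0,3.8,-0.025,0.327,-0.08,1],
    [0,0,3.8,-0.025,0.327,-0.08,1],
    [0,0,3.8,-0.025,0.327,-0.08,1],
    [0,0,3.8,-0.025,0.327,-0.08,1],
    [0,0,3.8,-0.025,0.327,-0.08,1],
    [0,0,3.8,-0.025,0.327,-0.08,1],
    [0,0,3.8,-0.025,0.327,-0.08,1],
  ],
)

```text
time: 17.15
ee_pos: [0.4888, -0.196, 0.1789]
eef_rot: [0.996, 0.085, -0.0, -0.0]
ft_force: [-0.5, 0.3, -0.3]
width: 0.0252
```

Emit:
drive_tool(
  deltas=[
    [0,0,0,0.001,0,0.03,1],
    [0,0,0,0.001,0,0.06,1],
    [0,0,0,0.001,0,0.08,1],
    [0,0,0,0.001,0,0.095,1],
    [0,0,0,0.001,0,0.105,1],
    [0,0,0,0.001,0,0.111,1],
    [0,0,0,0.001,0,0.114,1],
    [0,0,0,0.001,0,0.114,1],
    [0,0,0,0.001,0,0.114,1],
  ],
)

```text
time: 18.05
ee_pos: [0.4902, -0.1975, 0.0658]
eef_rot: [0.996, 0.084, 0.0, 0.0]
ft_force: [0.0, 0.7, -1.1]
width: 0.0248
```

Emit:
drive_tool(
  deltas=[
    [0,0,0,0,0,0,0.1],
    [0,0,0,0,0,0,0.1],
    [0,0,0,0,0,0,0.1],
    [0,0,0,0,0,-0.02,0.1],
    [0,0,0,0,0,-0.06,0.1],
    [0,0,0,0,0,-0.11,0.1],
    [0,0,0,0,0,-0.115,0.1],
    [0,0,0,0,0,-0.115,0.1],
  ],
)

```text
time: 18.85
ee_pos: [0.4908, -0.1977, 0.1818]
eef_rot: [0.996, 0.084, 0.002, 0.001]
ft_force: [0.5, 0.1, -1.1]
width: 0.0391
```

```bash
python3 f.py
```

```text
[ 0.49076363 -0.19774064  0.18184431] 0.03911148639649778 yaw x 9.677738493478
plate z 0.0456
878 [278. 209.] uv [-0.01    0.0043] [0.0253 0.0244] 89.1 top-plate 0.0246
810 [278. 243.] uv [-0.041   0.0048] [0.0238 0.0251] 0.5 top-plate 0.0245
```

Emit:
drive_tool(
  deltas=[
    [0,0,0,0.0,-0.05,0,-0.2],
    [0,0,-8,0.005,-0.1,0,-0.4],
    [0,0,-16,0.01,-0.15,0,-0.4],
    [0,0,-24,0.015,-0.2,0,-0.4],
    [0,0,-32,0.02,-0.25,0,-0.4],
    [0,0,-40,0.025,-0.3,0,-0.4],
    [0,0,-48,0.0275,-0.35,0.02,-0.4],
    [0,0,-55.8,0.0275,-0.4,0.05,-0.4],
    [0,0,-55.8,0.0275,-0.4336,0.08,-0.4],
    [0,0,-55.8,0.0275,-0.4336,0.092,-0.4],
    [0,0,-55.8,0.0275,-0.4336,0.092,-0.4],
    [0,0,-55.8,0.0275,-0.4336,0.092,-0.4],
  ],
)

```text
time: 20.1
ee_pos: [0.4436, 0.2338, 0.0874]
eef_rot: [0.841, 0.541, -0.001, -0.0]
ft_force: [0.1, -1.1, -0.0]
width: 0.061
```

```bash
python3 d.py
```

```text
[0.44355279 0.23380061 0.08740273] [ 0.06  0.29 -0.71  1.92  0.22  1.02 -1.17] yaw x [23.78597706 52.12509247]
1418 [280. 224.] [0.4449 0.2356] [0.0255 0.0253] 65.5 0.0297
0.59 [276.696 223.902] [0.44584318 0.23762214 0.02988614]
0.58 [311.92   16.296] [0.52339483 0.35456073 0.02576728]
floor z 0.16760636408310764
```

Emit:
drive_tool(
  deltas=[
    [0,0,0,0.001,0,0.04,-0.4],
    [0,0,0,0.001,0,0.06,-0.4],
    [0,0,0,0.001,0,0.068,-0.4],
    [0,0,0,0.001,0,0.068,-0.4],
    [0,0,0,0.001,0,0.068,1],
    [0,0,0,0.001,0,0.068,1],
    [0,0,0,0.001,0,0.068,1],
    [0,0,0,0.001,0,0.068,1],
    [0,0,0,0.001,0,0.068,1],
    [0,0,0,0.001,0,0.068,1],
  ],
  squeeze=20,
)

```text
time: 21.2
ee_pos: [0.4446, 0.2356, 0.0203]
eef_rot: [0.841, 0.541, 0.0, 0.0]
ft_force: [-0.1, -0.8, 1.5]
width: 0.0245
```

Emit:
drive_tool(
  deltas=[
    [0,0,0,0,0,-0.04,1],
    [0,0,0,0,0,-0.09,1],
    [0,0,8,-0.04,0.02,-0.13,1],
    [0,0,16,-0.08,0.04,-0.16,1],
    [0,0,24,-0.12,0.06,-0.16,1],
    [0,0,32,-0.16,0.08,-0.16,1],
    [0,0,40,-0.2,0.1,-0.16,1],
    [0,0,48,-0.24,0.12,-0.16,1],
    [0,0,55.8,-0.28,0.14,-0.16,1],
    [0,0,55.8,-0.3,0.153,-0.16,1],
    [0,0,55.8,-0.33,0.2,-0.16,1],
    [0,0,55.8,-0.3576,0.2474,-0.16,1],
  ],
)

```text
time: 22.4
ee_pos: [0.5154, -0.1853, 0.1804]
eef_rot: [0.996, 0.085, 0.0, 0.0]
ft_force: [1.4, -0.9, 0.9]
width: 0.0248
```

Emit:
drive_tool(
  deltas=[
    [0,0,0,0,0,0,1],
    [0,0,0,0,0,0,1],
    [0,0,0,0,0,0,1],
    [0,0,0,0,0,0,1],
  ],
)

```text
time: 22.8
ee_pos: [0.5148, -0.1825, 0.1804]
eef_rot: [0.996, 0.085, 0.0, 0.0]
ft_force: [-0.2, -0.3, -0.4]
width: 0.0251
```

Emit:
drive_tool(
  deltas=[
    [0,0,0,-0.05,0,0,1],
    [0,0,0,-0.07,0,0,1],
    [0,0,-8,-0.07,0,0,1],
    [0,0,-16,-0.07,0,0,1],
    [0,0,-24,-0.07,0,0,1],
    [0,0,-32,-0.07,0,0,1],
    [0,0,-40,-0.07,0,0,1],
    [0,0,-48,-0.07,0,0,1],
    [0,0,-56,-0.07,0,0,1],
    [0,0,-64,-0.07,0,0,1],
    [0,0,-72,-0.07,0,0,1],
    [0,0,-80,-0.07,0,0,1],
  ],
)

```text
time: 24.0
ee_pos: [0.4459, -0.1947, 0.1806]
eef_rot: [0.707, 0.708, -0.0, 0.0]
ft_force: [-0.0, 0.1, -1.2]
width: 0.0248
```

Emit:
drive_tool(
  deltas=[
    [0,0,-8,0,0,0,1],
    [0,0,-16,0,0,0,1],
    [0,0,-24,0,0,0,1],
    [0,0,-32,0,0,0,1],
    [0,0,-40,0,0,0,1],
    [0,0,-48,0,0,0,1],
    [0,0,-56,0,0,0,1],
    [0,0,-64,0,0,0,1],
    [0,0,-72,0,0,0,1],
    [0,0,-80,0,0,0,1],
    [0,0,-88,0,0,0,1],
    [0,0,-96,0,0,0,1],
  ],
)

```text
time: 25.2
ee_pos: [0.4459, -0.1947, 0.1805]
eef_rot: [-0.053, 0.999, -0.0, 0.0]
ft_force: [-0.2, -0.1, -0.6]
width: 0.0246
```

Emit:
drive_tool(
  deltas=[
    [0,0,-4,0,0,0,1],
    [0,0,-4,0,0,0,1],
    [0,0,-4,0,0,0,1],
  ],
)

```text
time: 25.5
ee_pos: [0.446, -0.1951, 0.1804]
eef_rot: [-0.084, 0.996, -0.0, 0.0]
ft_force: [0.6, -0.9, -1.1]
width: 0.0247
```

Emit:
drive_tool(
  deltas=[
    [0,0,0,-0.04,-0.005,0,1],
    [0,0,0,-0.075,-0.01,0,1],
    [0,0,0,-0.075,-0.01,0,1],
    [0,0,0,-0.075,-0.01,0.03,1],
    [0,0,0,-0.075,-0.01,0.06,1],
    [0,0,0,-0.075,-0.01,0.08,1],
    [0,0,0,-0.075,-0.01,0.08,1],
  ],
)

```text
time: 26.2
ee_pos: [0.5194, -0.1921, 0.0975]
eef_rot: [-0.084, 0.996, 0.001, -0.002]
ft_force: [0.2, -0.3, -1.7]
width: 0.0247
```

Emit:
drive_tool(
  deltas=[
    [0,0,0,-0.001,0,0.015,1],
    [0,0,0,-0.001,0,0.028,1],
    [0,0,0,-0.001,0,0.035,1],
    [0,0,0,-0.001,0,0.04,1],
    [0,0,0,-0.001,0,0.04,1],
    [0,0,0,-0.001,0,0.04,1],
  ],
)

```text
time: 26.8
ee_pos: [0.5229, -0.1927, 0.0605]
eef_rot: [-0.084, 0.996, -0.0, 0.0]
ft_force: [0.2, -0.1, -1.5]
width: 0.0249
```

Emit:
drive_tool(
  deltas=[
    [0,0,0,0,0,0,0.1],
    [0,0,0,0,0,0,0.1],
    [0,0,0,0,0,0,0.1],
    [0,0,0,0,0,-0.02,0.1],
    [0,0,0,0,0,-0.06,0.1],
    [0,0,0,0,0,-0.11,0.1],
    [0,0,0,0,0,-0.14,0.1],
    [0,0,0,0.05,0,-0.18,0.1],
    [0,0,0,0.08,0,-0.2,0.1],
    [0,0,0,0.08,0,-0.2,0.1],
    [0,0,0,0.08,0,-0.2,0.1],
  ],
)

```text
time: 27.9
ee_pos: [0.4438, -0.2065, 0.2611]
eef_rot: [-0.084, 0.996, -0.001, 0.001]
ft_force: [-0.1, 0.7, -0.0]
width: 0.0395
```

```bash
python3 f.py; python3 c.py
python3 - <<'E'
from h import *
im,d=camera('top');save('top3.png',im);W=world('top',d)
for l in ['cup','jar','pegboard']:
    for r in outline_of(l,'top')[:1]:
        P=W[r['pixels']&(d>0)];print(l,np.median(P,0).round(3),np.round(np.array(r['location'])*[560,420]))
a=cv2.imread('pics/w.png');b=cv2.imread('pics/scene2.png');cv2.imwrite('pics/fin.png',np.hstack([cv2.resize(a,(400,300)),cv2.resize(b,(400,300))]))
E
```

```text
[ 0.44375237 -0.20648262  0.26111886] 0.03946134112716526 yaw x -170.3884751839919
plate z 0.0403
513 [280. 204.] uv [-0.0423  0.0042] [0.0243 0.0247] 89.8 top-plate 0.0244
501 [280. 230.] uv [-0.012   0.0042] [0.0249 0.0246] 89.7 top-plate 0.0245
233 [279. 252.] uv [0.0141 0.0036] [0.0241 0.0114] 89.9 top-plate 0.0242
2188
0.13 193 0.0934 0.0838 0.0967
0.14 205 0.0951 0.0872 0.0981
0.15 213 0.0971 0.0889 0.0999
0.16 209 0.0989 0.0889 0.102
0.17 164 0.1006 0.0903 0.1035
0.18 125 0.1024 0.0939 0.105
0.19 185 0.1043 0.096 0.1069
0.2 194 0.1063 0.0948 0.1094
0.21 262 0.1082 0.0979 0.1249
0.22 262 0.1097 0.0996 0.1165
0.23 176 0.1069 0.0995 0.1132
[-0.79317343  0.21823949 -0.22162065] [ 0.44412068 -0.20553099  0.25943739] 0.03921527276185145
cup [ 0.721 -0.253  0.018] [390. 167.]
jar [0.723 0.251 0.098] [194. 164.]
pegboard [0.775 0.002 0.017] [293. 151.]
```

View pics/fin.png

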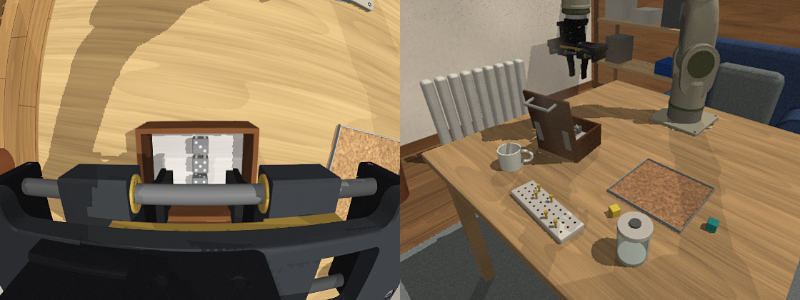

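The final view shows the three dice in a row on the platform (left panel, about (200,140) to (200,180)). The lid is open, the tray is empty and the bystanders stand where they were.

```bash
python3 -c "
from bench import *
print(close_job())"
```

```text
the job is handed in; nothing more can be done
None
```

I opened the lid by its handle until it rested on its stop. I then moved the three grey dice one at a time from the tray to a single row on the platform, kept upright throughout, and handed the job in at about 28 s of the 72 s allowed.

Last checks before handing in:
- **Lid:** the fitted slope of its outer face gives about 1.75 rad. It did not change from just after opening to the end.
- **Dice:** all three lie flat and aligned with the case, about 30 mm apart centre to centre. The third was partly hidden by the gripper, so only about half its top face was measured. I did not recheck the pips against the starting picture.
- **Platform:** it sank about 15 mm (top at 40 mm, from 55 mm).
- **Bystanders and look-alikes:** the cup, jar and peg board were within about 3 mm of their first readings, which is camera noise. The arm never went near the yellow and turquoise look-alikes.
- **Forces:** the highest reading was about 26 N at the wrist, when pressing the lid onto its stop. The gripper ended clear of everything.

One disagreement: the wrist and top cameras differed by about 4 mm on the case's sideways position, which did not matter for the placing.

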